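Slide open the drinks box and set out a tumbler

TASK

Open the drinks box: lift its lid by the white handle over the two brass bumps that stop it, slide it all the way open over the roofed half and let it down to rest there. Then take the blue tumbler out of the box and stand it upright, without dropping it or tipping it over, in the middle of the round black coaster. Leave the cup, bottle, jigger and stirrer where they are.

Things in the scene. Friction and masses are not known exactly. Their poses are not given: they have to be found in the camera images.
- box: Fixed dark wooden drinks box, 150 (its x) by 360 mm (its y), walls 8 mm, rims 112 mm above the work surface. Origin: centre of its underside. Its -y half is an open-topped bay (inside 134 mm in x, y = -172 to -6 mm, floor at 8 mm height), covered at first by the lid; its +y half is solid, roofed at 112 mm. Its +y points to the robot's left, turned by at most 21 degrees.
- bumps_mid (a point): Point midway between the tops of the two brass bumps, which stand 142 mm apart, one on each long rim of the box: each 12 mm high above the rim (top at 124 mm), 8 mm wide, 12 mm along the box's y (y = -20 to -8 mm).
- lid_grip (a point): Centre of the lid's white handle: an upright block 60 mm along the box's x, 20 mm thick along its y, 42 mm tall, on the middle of the lid. Point at 145 mm height, y = -90 mm in the box, when shut. Lid: wooden panel 132 (x) by 168 mm (y), 10 mm thick, about 300 g, underside at 114 mm when down. It cannot turn or come off: it only slides along the box's y and lifts straight up, and falls back when let go.
- lid_tabs (a point): Point midway between the two brass tabs at the lid's sides, 60 mm towards +y from the handle; each tab is 14 mm along y and as thick as the lid (10 mm). The tabs meet the bumps and block the slide unless the lid is lifted more than 10 mm; after about 30 mm of slide they are past the bumps and the lid can come down again.
- lid (a joint): How far the lid has been slid along the box's +y, m: 0 to 0.002 shut, 0.172 at the end stop (fully open). Light friction, about 1 N.
- lid_lift (a joint): How far the lid is lifted, m: 0 down, 0.030 at the upper stop.
- tumbler_mid (a point): Centre (half-way up) of the blue tumbler standing upright in the open bay, hidden by the shut lid: 100 mm tall, 60 mm across the rim narrowing to 52 mm at the foot, wall 4 mm, about 250 g. It stands within 15 mm of y = -90 mm and x = 0 in the box. Its z is its own axis, up.
- coaster_top (a point): Centre of the top face of the fixed round black rubber coaster, 100 mm across, 6 mm thick, on the work surface to the left or right of the box.
- cup_mid (a point): Bystander: centre of a white ceramic cup, 76 mm across, 80 mm tall, on the other side of the box from the coaster.
- bottle_mid (a point): Bystander: centre of a closed amber rum bottle, 72 mm across, 270 mm tall, beyond the coaster or the cup, to the left or right.
- jigger_mid (a point): Bystander: centre of a stainless double-cone jigger, 48 mm across, 100 mm tall, beyond the coaster or the cup, to the left or right.
- stirrer: Bystander: orange plastic stirrer lying flat, 194 mm long, 6 mm thick, origin under its middle.

How it is judged:
By the outcome, as a careful person would: the job done as asked, in the order asked, and still so for the second after the job is handed in, with the robot touching nothing.
It also fails if it takes over 51 s, if anything falls off the work surface, if the arm or the gripper's body presses on something with over 40 N, if the wrist force passes 120 N, or if a joint passes its speed limit or range.

ROBOT

A 6-joint arm with a two-finger parallel gripper is mounted at the origin on the work surface. World frame = base frame: x ahead of the robot, y to its left, z up, the work surface at z = 0. Lengths are in m, angles in rad, forces in N, time in s.
With the tool pointing down it reaches from about 0.35 to 0.975 m from the base axis. Payload 4.9 kg.
Tool frame: the origin (TCP) lies at the very end of the fingers, on their centre line; the grasp point (between the pads) lies 19 mm behind it (ctrl.pinch_z is the distance from the TCP to the grasp point, in m); z points along the fingers, y is the line along which they close (so a half turn about z gives the same grasp; the last joint's range is limited). The gripper opens to 85 mm and grips with 20 to 120 N. Pads are 22 mm wide; open, the fingers measure 114 mm over their backs; the gripper's body (76 mm by 85 mm) begins 54 mm behind the grasp point. The pads swing forward as they close: fully open they stand 13 mm farther back than shut.
Start: joints at [-1.316, 0.053, 1.613, -0, 1.476, -0.119], TCP at [0.228, -0.582, 0.231] pointing down, gripper open.
Joint ranges: [-3.01, 3.01], [-1.01, 2.22], [0.06, 2.58], [-1.02, 4.17], [0.09, 2.62], [-3.14, 3.14]. Speed limits (rad/s): [2.57, 2.57, 3.14, 3.14, 3.14, 3.14].

INTERFACE

Orientations are given as a rotation vector (axis times angle).
In Python, from station import ctrl, optics gives the robot as it stands. The module is installed in compiled form; this text tells all that it offers.
- The arm moves only by the shell command python3 -m handwheel 'ROWS' [OPENING] [FORCE]. ROWS is JSON, one flat list of numbers, 6 for each row, row after row: the shift along the tool's x, y, z in m, then the turn, a rotation vector about the tool's x, y, z in degrees. A call has 1 to 20 rows; each row shifts and turns the commanded pose from where the row before left it, along the tool's axes as they then stand; what a row does not reach is not made up. A row lasts 1/10 s, in which the tool goes at most 50 mm and 8.59 degrees, less where a joint would pass 70% of its speed; a pose out of reach is approached as far as the arm can. A call is refused whole if a number of a shift passes 0.05 or a number of a turn 8.59, either way. A call with a gripper value outside its range is refused whole. OPENING is the closure, from 0 (fully open) to 1 (shut), set as the call begins (- or left out, the last holds). The fingers move at their own pace and stop on an object; FORCE is the grip in N (left out, the last holds). Time passes only in rows, so rows that do not move let the fingers close. It gives the time, the measured TCP pose, the force and the opening at its end, in the units of the state.
- ctrl.get_obs(): the state, without advancing time (a new reading comes with each control period).
- optics.get_image(name): name is "side" or "top" or "wrist"; returns (picture, depth): 420x560x3 uint8, red, green, blue; 420x560 float32, m along the optical axis (not along the pixel's ray), 0 where there is no reading.
- optics.get_calibration(name): a dict with "fovy" (degrees; the focal length in pixels is half the picture's height over the tangent of half this angle, whatever the lens; pixels are square), "cx", "cy" (the principal point, pixels), "rvec" (rotation vector, rad) and "tvec" (3), from world to camera coordinates, as OpenCV has them; the wrist camera has in their place "mount" (4x4, takes a point from camera to tool coordinates, whose origin is the TCP and whose axes are the flange's). Camera axes: x right, y down, z forward; pixel columns grow to the right and rows downward; lengths in m; the calibration is good to about 2 mm. A picture is of the moment at which its call begins: read the wrist's pose just before it. get_calibration takes no time and is no camera call.
- ctrl.finish_job(): hands the job in, once; it reports no verdict.
The state is a dict: "t": time; "q": joint angles; "dq": joint speeds; "effort": joint torques, N m; "tool_pos": TCP position; "tool_rot": TCP orientation; "contact_force": force on the tool from outside, world axes, zero at the start; "wrist_torque": the same for the moment, N m; "opening": finger opening in m.
Only numpy, scipy, OpenCV 4.12 (cv2) and the standard library are available. Lean on these libraries where they do the work, as an engineer would, in place of code of your own. Each camera call takes 0.05 s, during which the arm holds its last target. There are 200 camera calls.

## Working session

There is one attempt and no reset: what is moved stays moved. The work goes in short steps, Python scripts to look and compute and a shell command to move; the robot and the scene stay as the last step left them, time stands still between calls to the robot, and variables do not carry over. Pictures are saved under pics/ and viewed, on a budget of 10 in all, crops included, one or two more only if the job needs it, and the job is handed in when it is done.

```bash
mkdir -p pics
cat > h.py <<'E'
import numpy as np, cv2
from scipy.spatial.transform import Rotation as R
from station import ctrl, optics
def cloud(name):
    o=ctrl.get_obs(); im,d=optics.get_image(name); c=optics.get_calibration(name)
    f=im.shape[0]/2/np.tan(np.radians(c['fovy'])/2)
    v,u=np.mgrid[:420,:560]
    P=np.stack([(u-c['cx'])/f*d,(v-c['cy'])/f*d,d],-1)
    if 'mount' in c:
        M=np.array(c['mount']); P=P@M[:3,:3].T+M[:3,3]
        P=P@R.from_rotvec(o['tool_rot']).as_matrix().T+o['tool_pos']
    else:
        Rm=R.from_rotvec(np.ravel(c['rvec'])).as_matrix(); P=(P-np.ravel(c['tvec']))@Rm
    P[d==0]=np.nan
    return im,d,P
def save(n,im): cv2.imwrite('pics/'+n+'.png',im[...,::-1])
def rel(target,yaw=None):
    """shift in tool axes to target TCP"""
    o=ctrl.get_obs(); T=R.from_rotvec(o['tool_rot']).as_matrix()
    return T.T@(np.array(target)-o['tool_pos'])
E
python3 - <<'E'
from h import *
o=ctrl.get_obs(); print(o, ctrl.pinch_z); print(R.from_rotvec(o['tool_rot']).as_matrix().round(3))
for n in('top','side'):
    im,d,P=cloud(n); save(n+'0',im); np.save(n+'0.npy',P); print(optics.get_calibration(n))
print(optics.get_calibration('wrist'))
E
```

```text
{'t': 0.0, 'q': array([-1.31599389e+00,  5.34129992e-02,  1.61431775e+00,  8.71175644e-06,
        1.47602004e+00, -1.18977489e-01]), 'dq': array([-0.0005942 , -0.0001819 , -0.00133622, -0.00057687,  0.00045707,
       -0.00034441]), 'effort': array([-1.97227644e-03, -3.93690920e+01, -3.70177567e+01, -2.26844750e-04,
        7.15666582e-03, -1.56258375e-05]), 'tool_pos': array([ 0.22806415, -0.58121718,  0.23001404]), 'tool_rot': array([-3.08477160e+00, -5.83318760e-01,  2.16307058e-04]), 'contact_force': array([ 0.22051791,  0.52860487, -0.57908278]), 'wrist_torque': array([ 0.00117752,  0.01428966, -0.01152482]), 'opening': 0.08555551662167309} 0.0187
[[ 0.931  0.365 -0.001]
 [ 0.365 -0.931  0.002]
 [ 0.    -0.002 -1.   ]]
{'fovy': 47.452129754749706, 'cx': 283.21020563291194, 'cy': 208.74895021962558, 'rvec': array([ 2.17940844, -2.16293552,  0.10021011]), 'tvec': array([0.04848575, 0.59932563, 1.2037786 ])}
{'fovy': 43.420296291795815, 'cx': 281.4649917386347, 'cy': 205.49896741359333, 'rvec': array([ 0.41803927, -2.62706102,  1.34936775]), 'tvec': array([0.57707431, 0.19369237, 1.18456956])}
{'fovy': 59.91177629920683, 'cx': 281.9670740691903, 'cy': 211.3557970247581, 'mount': array([[ 6.47560757e-04, -9.61792613e-01, -2.73778288e-01,
         6.85528515e-02],
       [ 9.99999761e-01,  5.56620490e-04,  4.09846696e-04,
        -2.25789751e-04],
       [-2.41796920e-04, -2.73778488e-01,  9.61792743e-01,
        -1.41890903e-01],
       [ 0.00000000e+00,  0.00000000e+00,  0.00000000e+00,
         1.00000000e+00]])}
```

View pics/top0.png

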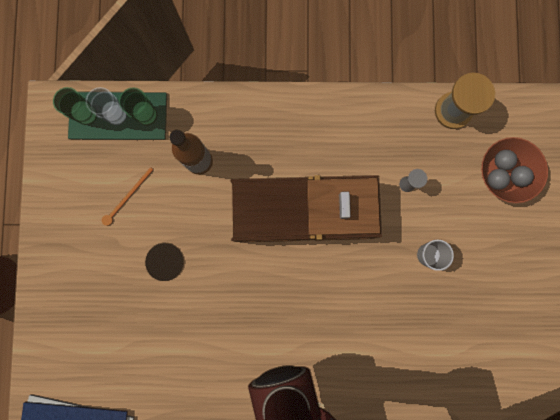

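View pics/side0.png

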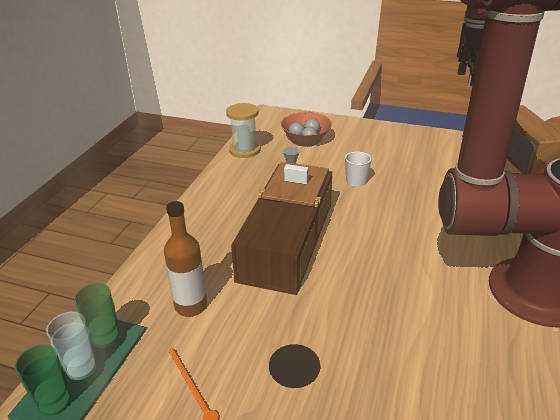

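The top view shows the handle at (345,205), the roofed half spanning (233-308, 178-241), bumps near (316,178) and (317,237), and the coaster at (165,262). The cup is at (437,256), the bottle near (190,150), the jigger near (415,180) and the stirrer near (128,195). The side view agrees.

Run:
```python
from h import *
im=cv2.imread('pics/top0.png')[...,::-1].astype(int); P=np.load('top0.npy')
v,u=np.mgrid[:420,:560]; Z=P[...,2]
box=(u>215)&(u<400)&(v>160)&(v<260)
m=box&(Z>.152); h=P[m]; print('handle',m.sum(),h.mean(0),cv2.minAreaRect(h[:,:2].astype(np.float32)))
m=box&(Z>.100)&(Z<.135); b=P[m].astype(np.float32); print('box',m.sum(),np.median(b[:,2]),cv2.minAreaRect(b[:,:2]))
m=(u>135)&(u<195)&(v>235)&(v<290)&(im.sum(-1)<150); c=P[m]; print('coaster',m.sum(),np.median(c,0),cv2.minEnclosingCircle(c[:,:2].astype(np.float32)))
for n,(a,bb,lo) in dict(cup=(437,256,.07),jig=(415,180,.09),bot=(178,138,.25),roof=(270,210,.1)).items():
    m=(abs(u-a)<25)&(abs(v-bb)<25)&(Z>lo); print(n,m.sum(),np.median(P[m],0))
print('table',P[350,100],P[320,450])
```

```text
handle 241 [ 0.59682838 -0.08923497  0.16644059] ((0.5980213284492493, -0.0897533968091011), (0.06024710834026337, 0.020343875512480736), 2.4731342792510986)Traceback (most recent call last):
  File "<stdin>", line 6, in <module>
cv2.error: OpenCV(4.12.0) /io/opencv/modules/imgproc/src/convhull.cpp:143: error: (-215:Assertion failed) total >= 0 && (depth == CV_32F || depth == CV_32S) in function 'convexHull'
```

Run:
```python
from h import *
im=cv2.imread('pics/top0.png')[...,::-1].astype(int); P=np.load('top0.npy')
v,u=np.mgrid[:420,:560]; Z=P[...,2]
box=(u>215)&(u<400)&(v>160)&(v<260)
m=box&(Z>.100)&(Z<.135); b=P[m]; print('box',m.sum(),np.median(b[:,2]),cv2.minAreaRect(b[:,:2].astype(np.float32)))
m=(u>135)&(u<195)&(v>235)&(v<290)&(im.sum(-1)<150); c=P[m]; print('coaster',m.sum(),np.median(c,0),cv2.minEnclosingCircle(c[:,:2].astype(np.float32)))
for n,(a,bb,lo) in dict(cup=(437,256,.07),jig=(415,180,.09),bot=(178,138,.25),roof=(270,210,.1)).items():
    m=(abs(u-a)<25)&(abs(v-bb)<25)&(Z>lo); print(n,m.sum(),np.median(P[m],0))
print('table',P[350,100],P[320,450])
```

```text
box 8896 0.11536332751988844 ((0.5953390598297119, -0.0017329752445220947), (0.15131741762161255, 0.35851049423217773), 2.1042070388793945)
coaster 1100 [nan nan nan] ((0.46184104681015015, 0.36167657375335693), 0.0494670607149601)
cup 229 [ 0.48533719 -0.33640331  0.07933822]
jig 290 [ 0.67003905 -0.27335035  0.10119563]
bot 210 [0.72539607 0.27594132 0.27055666]
roof 2392 [0.58753706 0.08444682 0.11299125]
table [0.23422238 0.51983048 0.00328972] [ 0.31648423 -0.37962834 -0.00078586]
```

```bash
python3 -m handwheel '[0.0374,-0.023,-0.0015,0,0,0, 0.0374,-0.023,-0.0015,0,0,0, 0.0374,-0.023,-0.0015,0,0,0, 0.0374,-0.023,-0.0015,0,0,0, 0.0374,-0.023,-0.0015,0,0,0, 0.0374,-0.023,-0.0015,0,0,0, 0.0374,-0.023,-0.0015,0,0,0, 0.0374,-0.023,-0.0015,0,0,0, 0.0374,-0.023,-0.0015,0,0,0, 0.0374,-0.023,-0.0015,0,0,0, 0.0374,-0.023,-0.0015,0,0,0, 0.0374,-0.023,-0.0015,0,0,0, 0.0374,-0.023,-0.0015,0,0,0, 0.0374,-0.023,-0.0015,0,0,0, 0,0,0,0,0,6.4, 0,0,0,0,0,6.4, 0,0,0,0,0,6.4, 0,0,0,0,0,0]' 0.5 40
python3 - <<'E'
from h import *
o=ctrl.get_obs(); print(R.from_rotvec(o['tool_rot']).as_matrix().round(3),o['tool_pos'],o['opening'])
print(rel([.598,-.0900,.134]))
E
```

```text
t: 1.9
tool_pos: [0.5978, -0.0905, 0.2516]
tool_rot: [-3.141, -0.062, 0.002]
contact_force: [-0.6, 0.5, 0.4]
opening: 0.0427
[[ 0.999  0.039 -0.001]
 [ 0.039 -0.999  0.   ]
 [-0.001 -0.    -1.   ]] [ 0.59784553 -0.09054411  0.25157122] 0.04266391997632157
[ 0.00031482 -0.00048988  0.11757114]
```

```bash
python3 -m handwheel '[0,0,0.03,0,0,0, 0,0,0.03,0,0,0, 0,0,0.03,0,0,0, 0,0,0.02,0,0,0, 0,0,0.008,0,0,0, 0,0,0,0,0,0]' && python3 -m handwheel '[0,0,0,0,0,0, 0,0,0,0,0,0, 0,0,0,0,0,0, 0,0,0,0,0,0, 0,0,0,0,0,0]' 1 60
python3 -m handwheel '[0,0,-0.006,0,0,0, 0,0,-0.007,0,0,0, 0,0,-0.007,0,0,0, 0,0,0,0,0,0, 0,0,0,0,0,0]'
```

```text
t: 2.5
tool_pos: [0.5971, -0.0907, 0.1327]
tool_rot: [-3.14, -0.063, 0.005]
contact_force: [0.7, -0.2, -0.7]
opening: 0.0426
t: 3.0
tool_pos: [0.599, -0.0896, 0.1364]
tool_rot: [-3.139, -0.061, -0.004]
contact_force: [-0.9, 4.3, 1.8]
opening: 0.0193
t: 3.5
tool_pos: [0.599, -0.0896, 0.1557]
tool_rot: [-3.139, -0.061, -0.005]
contact_force: [2.1, 4.8, -2.4]
opening: 0.0192
```

```bash
python3 -m handwheel '[0,-0.02,0,0,0,0, 0,-0.03,0,0,0,0, 0,-0.03,0,0,0,0, 0,-0.03,0,0,0,0, 0,-0.03,0,0,0,0, 0,-0.02,0,0,0,0, 0,-0.006,0,0,0,0, 0,-0.003,0,0,0,0, 0,-0.002,0,0,0,0, 0,0,0,0,0,0, 0,0,0,0,0,0]'
```

```text
t: 4.6
tool_pos: [0.5934, 0.08, 0.1561]
tool_rot: [-3.141, -0.061, -0.008]
contact_force: [5.7, 1.1, -3.2]
opening: 0.019
```

```bash
python3 -m handwheel '[0,-0.002,0,0,0,0, 0,-0.002,0,0,0,0, 0,0,0,0,0,0]'; python3 -m handwheel '[0,-0.001,0.006,0,0,0, 0,0,0.007,0,0,0, 0,0,0.005,0,0,0, 0,0,0.001,0,0,0, 0,0,0,0,0,0]'
```

```text
t: 4.9
tool_pos: [0.5933, 0.0824, 0.156]
tool_rot: [3.138, 0.06, 0.008]
contact_force: [5.3, -4.7, -3.5]
opening: 0.019
t: 5.4
tool_pos: [0.5933, 0.0825, 0.1368]
tool_rot: [3.137, 0.059, 0.008]
contact_force: [4.9, -8.6, -2.9]
opening: 0.0189
```

```bash
python3 -m handwheel '[0,0.001,0,0,0,0, 0,0.001,0,0,0,0, 0,0,0.0,0,0,0, 0,0,0,0,0,0]' 0.5
python3 -m handwheel '[0,0,-0.03,0,0,0, 0,0,-0.04,0,0,0, 0,0,-0.04,0,0,0, 0,0.02,-0.04,0,0,0, 0,0.045,-0.03,0,0,0, 0,0.045,0,0,0,0, 0,0.03,0,0,0,0, 0,0,0,0,0,0]' 0.0
python3 - <<'E'
from h import *
for n in('top','wrist'):
    im,d,P=cloud(n); save(n+'1',im); np.save(n+'1.npy',P)
a=cv2.imread('pics/top1.png')[120:300,180:440]; b=cv2.imread('pics/wrist1.png')
cv2.imwrite('pics/c1.png',np.vstack([cv2.resize(a,(400,277)),cv2.resize(b,(400,300))]))
P=np.load('top1.npy'); v,u=np.mgrid[:420,:560]; Z=P[...,2]
print(ctrl.get_obs()['tool_pos'])
P=np.load('wrist1.npy');Z=P[...,2]
im=cv2.imread('pics/wrist1.png').astype(int)
m=(im[...,0]>im[...,2]+30)&(Z>.02); p=P[m]; print(m.sum(),p.min(0),p.max(0))
t=p[p[:,2]>.102]; print(len(t),cv2.minEnclosingCircle(t[:,:2].astype(np.float32)),t[:,2].mean())
E
```

```text
t: 5.8
tool_pos: [0.5914, 0.0832, 0.1357]
tool_rot: [-3.141, -0.061, -0.001]
contact_force: [-0.5, -1.0, 0.5]
opening: 0.0429
t: 6.6
tool_pos: [0.5966, -0.0566, 0.3133]
tool_rot: [3.14, 0.054, 0.0]
contact_force: [-0.3, 0.5, -0.1]
opening: 0.0854
[ 0.59649923 -0.0536189   0.31289771]
1450 [ 0.57642027 -0.11071631  0.02012144] [ 0.63492098 -0.05249588  0.10980867]
772 ((0.6057628393173218, -0.08143541216850281), 0.029797405004501343) 0.10690381763506764
```

View pics/c1.png

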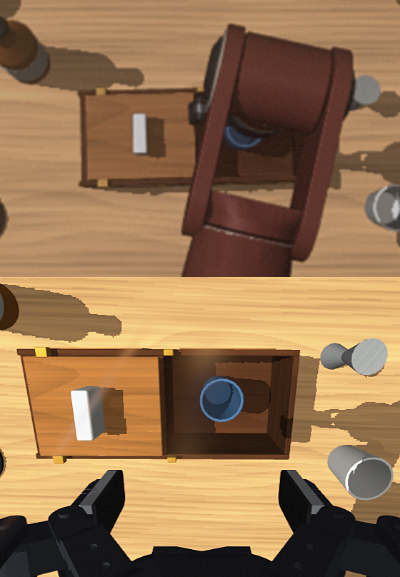

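The wrist view shows the lid fully over the roofed half, with its tabs at the left past the bumps. The tumbler rim is at about (222,400) in the composite, clear of the walls. The fitted rim radius is 29.8 mm at 107 mm height, which matches the 30 and 108 mm expected.

```bash
python3 -m handwheel '[0.004,0.014,0.02,0,0,0, 0.0043,0.0142,0.03,0,0,0, 0,0,0.03,0,0,0, 0,0,0.03,0,0,0, 0,0,0.02,0,0,0, 0,0,0,0,0,0, 0,0,0,0,0,0]' 0 40
python3 - <<'E'
from h import *
print(rel([.6058,-.0814,.055]))
im,d,P=cloud('wrist'); save('wrist2',im); Z=P[...,2]; im=im.astype(int)
m=(im[...,2]>im[...,0]+30)&(Z>.102)&(Z<.115); t=P[m]; print(m.sum(),cv2.minEnclosingCircle(t[:,:2].astype(np.float32)))
P=np.load('top0.npy');v,u=np.mgrid[:420,:560]; im=cv2.imread('pics/top0.png').astype(int)
m=(u>135)&(u<195)&(v>235)&(v<290)&(im.sum(-1)<150)&~np.isnan(P[...,0]); c=P[m]; print(m.sum(),c.min(0),c.max(0))
r=np.load('wrist1.npy');
E
```

```text
t: 7.4
tool_pos: [0.6061, -0.0802, 0.1832]
tool_rot: [-3.141, -0.063, 0.0]
contact_force: [-0.4, 0.8, 0.2]
opening: 0.0854
[-0.00031191  0.00124614  0.12824853]
1911 ((0.6055092811584473, -0.08128493279218674), 0.0300441887229681)
1093 [ 4.13058676e-01  3.12478986e-01 -7.87995084e-05] [0.50648404 0.40959643 0.01459126]
```

```bash
python3 -m handwheel '[-0.0003,0.0012,0.03,0,0,0, 0,0,0.03,0,0,0, 0,0,0.03,0,0,0, 0,0,0.025,0,0,0, 0,0,0.013,0,0,0, 0,0,0,0,0,0, 0,0,0,0,0,0]'
python3 -m handwheel '[0,0,0,0,0,0, 0,0,0,0,0,0, 0,0,0,0,0,0, 0,0,0,0,0,0, 0,0,0,0,0,0, 0,0,0,0,0,0]' 1 40
```

```text
t: 8.15
tool_pos: [0.6071, -0.0827, 0.057]
tool_rot: [3.14, 0.061, 0.004]
contact_force: [-0.1, -0.4, 1.0]
opening: 0.0857
t: 8.75
tool_pos: [0.6073, -0.0827, 0.0575]
tool_rot: [3.141, 0.061, 0.006]
contact_force: [-0.7, 1.2, 5.6]
opening: 0.0585
```

```bash
python3 -m handwheel '[0,0,-0.01,0,0,0, 0,0,-0.02,0,0,0, 0,0,-0.03,0,0,0, 0,0,-0.035,0,0,0, 0,0,-0.035,0,0,0, 0,0,-0.035,0,0,0, 0,0,-0.025,0,0,0, 0,0,-0.01,0,0,0, 0,0,0,0,0,0]'
python3 - <<'E'
from h import *
print(rel([.461,.361,.255]))
im,d,P=cloud('side'); save('side3',im)
E
```

```text
t: 9.65
tool_pos: [0.6062, -0.0828, 0.2567]
tool_rot: [3.14, 0.061, 0.004]
contact_force: [-0.0, -0.3, -2.9]
opening: 0.0587
[-0.12799202 -0.44903542  0.00092238]
```

View pics/side3.png

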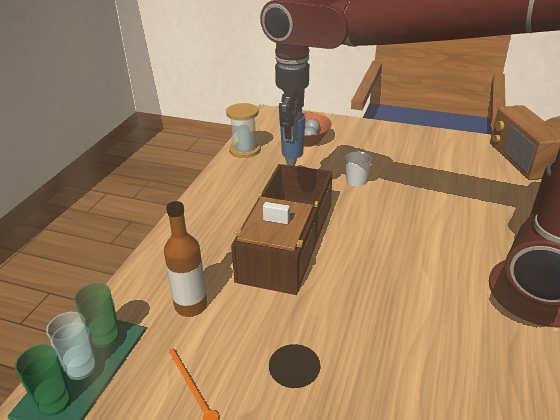

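The tumbler hangs upright in the gripper at (291,135). The lid rests open with its handle at (276,212), and the coaster is clear at (295,366).

```bash
python3 -m handwheel '[-0.006,-0.015,0,0,0,0, -0.01,-0.03,0,0,0,0, -0.013,-0.035,0,0,0,0, -0.013,-0.035,0,0,0,0, -0.013,-0.035,0,0,0,0, -0.013,-0.035,0,0,0,0, -0.013,-0.035,0,0,0,0, -0.013,-0.035,0,0,0,0, -0.013,-0.035,0,0,0,0, -0.01,-0.03,0,0,0,0, -0.008,-0.02,0,0,0,0, -0.003,-0.01,0,0,0,0, 0,0,0,0,0,0, 0,0,0,0,0,0]'
python3 - <<'E'
from h import *
im,d,P=cloud('wrist'); save('wrist4',im); Z=P[...,2]
m=(im.astype(int).sum(-1)<150)&(abs(Z-.004)<.012)&(np.hypot(P[...,0]-.461,P[...,1]-.361)<.07); c=P[m]
print(m.sum(),c.min(0),c.max(0),np.median(c,0),cv2.minEnclosingCircle(c[:,:2].astype(np.float32)))
b=cv2.imread('pics/wrist4.png'); b[m]=(0,0,255); cv2.imwrite('pics/w4m.png',b)
print(rel([.461,.361,.06]),ctrl.get_obs()['tool_pos'])
E
```

```text
t: 11.1
tool_pos: [0.4641, 0.2617, 0.254]
tool_rot: [3.14, 0.061, -0.002]
contact_force: [0.4, -0.0, -3.7]
opening: 0.0591
6002 [ 0.41249603  0.31417848 -0.00193085] [0.5099951  0.41178934 0.0086328 ] [0.46042204 0.3597241  0.0052808 ] ((0.46050265431404114, 0.3620116412639618), 0.049931515008211136)
[ 0.00059918 -0.09982583  0.19423961] [0.46435762 0.26140336 0.25432915]
```

View pics/w4m.png

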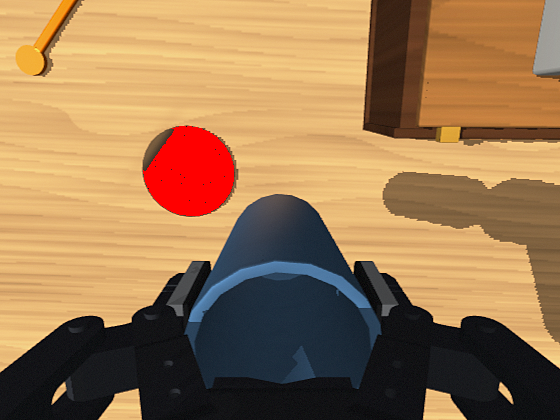

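Measured again, the coaster disc at (190,172) has radius 49.9 mm and centre (0.461, 0.362), in agreement with the top view. The tumbler is upright between the pads.

```bash
python3 -m handwheel '[0.0004,-0.015,0,0,0,0, 0.0006,-0.03,0,0,0,0, 0.0006,-0.03,0,0,0,0, 0.0003,-0.018,0.005,0,0,0, 0,-0.0075,0.015,0,0,0, 0,0,0.03,0,0,0, 0,0,0.035,0,0,0, 0,0,0.035,0,0,0, 0,0,0.03,0,0,0, 0,0,0.02,0,0,0, 0,0,0.012,0,0,0, 0,0,0.006,0,0,0, 0,0,0,0,0,0, 0,0,0,0,0,0, 0,0,0,0,0,0]'
python3 - <<'E'
from h import *
o=ctrl.get_obs(); print(rel([.462,.362,.0555]),o['tool_pos'],R.from_rotvec(o['tool_rot']).as_matrix()[:,2],o['contact_force'])
E
```

```text
t: 12.65
tool_pos: [0.4634, 0.3633, 0.0687]
tool_rot: [-3.14, -0.061, -0.004]
contact_force: [0.3, 0.9, -2.7]
opening: 0.0581
[-0.00147411  0.00123797  0.0132088 ] [0.46339209 0.36327483 0.06871419] [ 0.00250695  0.00144859 -0.99999581] [ 0.2930939   0.90357334 -2.66965778]
```

```bash
python3 -m handwheel '[-0.0008,0.0006,0.005,0,0,0, -0.0007,0.0006,0.004,0,0,0, 0,0,0.002,0,0,0, 0,0,0,0,0,0, 0,0,0,0,0,0]';  python3 -m handwheel '[0,0,0.001,0,0,0, 0,0,0.001,0,0,0, 0,0,0,0,0,0, 0,0,0,0,0,0]'
```

```text
t: 13.15
tool_pos: [0.4609, 0.3615, 0.056]
tool_rot: [-3.141, -0.061, 0.0]
contact_force: [-0.1, 0.2, -2.7]
opening: 0.0584
t: 13.55
tool_pos: [0.4616, 0.3617, 0.0556]
tool_rot: [-3.141, -0.061, -0.002]
contact_force: [-2.2, -1.5, 5.8]
opening: 0.0587
```

```bash
python3 -m handwheel '[0,0,0,0,0,0, 0,0,0,0,0,0, 0,0,0,0,0,0, 0,0,0,0,0,0, 0,0,0,0,0,0, 0,0,0,0,0,0]' 0
python3 -m handwheel '[0,0,-0.01,0,0,0, 0,0,-0.02,0,0,0, 0,0,-0.035,0,0,0, 0,0,-0.045,0,0,0, 0,0,-0.045,0,0,0, 0,0,-0.045,0,0,0, -0.02,0.02,-0.02,0,0,0, -0.03,0.04,0,0,0,0, -0.03,0.045,0,0,0,0, 0,0.045,0,0,0,0, 0,0.045,0,0,0,0, 0,0.03,0,0,0,0, 0,0,0,0,0,0]'
python3 - <<'E'
from h import *
im,d,P=cloud('top'); save('top5',im); Z=P[...,2]; i=im.astype(int)
v,u=np.mgrid[:420,:560]
m=(np.hypot(P[...,0]-.461,P[...,1]-.362)<.06)&(Z>.085)&(Z<.13)
t=P[m]; print('rim',m.sum(),t.min(0),t.max(0),cv2.minEnclosingCircle(t[:,:2].astype(np.float32)),np.median(t[:,2]))
P0=np.load('top0.npy')
m=(u>215)&(u<400)&(v>160)&(v<260)&(Z>.152)&(Z<.175); print('handle',m.sum(),np.nanmean(P[m],0))
s,_,_=cloud('side'); save('side5',s)
cv2.imwrite('pics/f.png',np.hstack([cv2.resize(x[...,::-1],(400,300)) for x in(im,s)]))
E
```

```text
t: 14.15
tool_pos: [0.4608, 0.3615, 0.054]
tool_rot: [3.141, 0.061, -0.0]
contact_force: [0.5, -0.7, -0.8]
opening: 0.0854
t: 15.45
tool_pos: [0.3919, 0.1344, 0.2751]
tool_rot: [3.141, 0.053, 0.004]
contact_force: [0.5, -0.8, 0.5]
opening: 0.0853
rim 219 [0.43257599 0.33119999 0.08613857] [0.48984876 0.3905488  0.11244817] ((0.4602715075016022, 0.36127379536628723), 0.030194517225027084) 0.10411647312567111
handle 228 [0.59083791 0.08087895 0.16644567]
```

View pics/f.png

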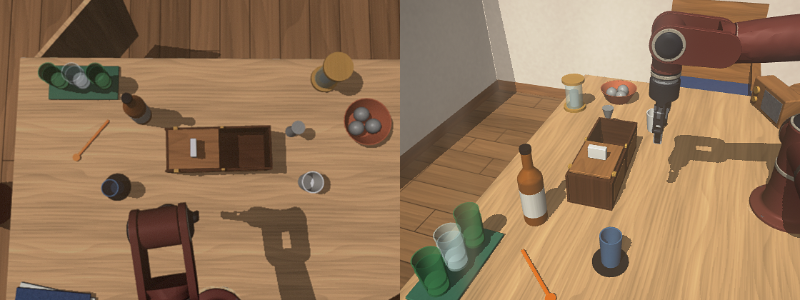

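```bash
python3 -c "
from station import ctrl
print(ctrl.finish_job(), ctrl.get_obs()['t'])"
```

```text
the job is handed in; nothing more can be done
the job is handed in; nothing more can be done
```

The lid is open, the blue tumbler is standing on the coaster, and the job is handed in; the last clock reading before that was about 15.5 s of the 51 s allowed.

- **Lid:** I lifted it about 19 mm by the handle and slid it until it pressed on the end stop, with the gripper moving 172 mm in all. I then let it down and released it. In the last top view the handle is at the same height as when shut (166 mm). That view measures 170 mm of slide, 2 mm less than the gripper's travel. I put the difference down to which face of the handle the camera sees, but did not check it further.
- **Tumbler:** I gripped it in the bay, lifted it clear of the lid and set it down until light contact (about 6 N) before letting go. The last view shows it upright, with the rim centre at (0.460, 0.361) against a coaster centre of (0.461, 0.362). The rim height measured about 104 mm (106 expected), which fits depth noise.
- **Bystanders:** The cup, bottle, jigger and stirrer look unmoved in the final pictures, though I did not measure them again. The gripper is empty and clear of everything.

No check failed.

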